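# Face the vial's code to the reader and hold its shutter open

## Robot

A 6-joint arm with a two-finger parallel gripper is mounted at the origin on a cart in front of the work surface, level with it; the furniture and walls round the work are solid. World frame = base frame: x ahead of the robot, y to its left, z up, the work surface at z = 0. Lengths are in m, angles in rad, forces in N, time in s.
With the tool pointing down it reaches from about 0.325 to 0.9 m from the base axis. Payload 6.1 kg.
Tool frame: the origin (TCP) lies between the finger pads; the fingertips stand 8 mm ahead of it and the grasp point (between the pads) lies 11 mm behind it; x points along the fingers, y is the direction in which the jaws open and shut, and the axes are right-handed (so a half turn about x gives the same grasp; the last joint's range is limited). The gripper opens to 87 mm and grips with 3 to 60 N. Pads are 19 mm wide; open, the fingers measure 117 mm over their backs; the gripper's body (75 mm by 190 mm) begins 51 mm behind the grasp point.
Start: joints at [1.131, 0.22, 1.526, -0, 1.395, -0.126], TCP at [0.193, 0.594, 0.231] pointing down, gripper open.
Joint ranges: [-2.98, 2.98], [-0.91, 2.08], [0.09, 2.57], [-1.24, 4.39], [0.2, 2.65], [-2.68, 2.68]. Speed limits (rad/s): [2.57, 2.57, 3.01, 3.14, 3.14, 3.14].

## Interface

Orientations are given as [roll, pitch, yaw] about the fixed x, y, z axes, in that order (R = Rz(yaw) Ry(pitch) Rx(roll)).
In Python, from workcell import * gives the robot as it stands.
- The arm moves only by the tool drive_tool, never from a script. Its argument "increments" is a list of rows, each an object of numbers: "wx", "wy", "wz": the turn, a rotation vector about the tool's x, y, z as a fraction of full scale; "dx", "dy", "dz": the shift along the tool's x, y, z as a fraction of full scale; "fingers": the opening, from 0 (shut) to 1 (fully open). In form: [{"wx": .., "wy": .., "wz": .., "dx": .., "dy": .., "dz": .., "fingers": ..}, ...]. A call has 1 to 12 rows; each row is the pose to reach, as a shift and turn from the pose commanded when the call began, along the tool's axes at that moment; what a row does not reach only later rows make up. Full scale, the value 1, is 0.5 m for a shift and 90 degrees for a turn. A row lasts 1/12 s, in which the tool goes at most 41.7 mm and 7.16 degrees, less where a joint would pass 70% of its speed; a pose out of reach is approached as far as the arm can. A call with a number of a shift or a turn outside -1 to 1 is refused whole. A call with a gripper value outside its range is refused whole. The fingers move at their own pace and stop on an object; "force" is the grip in N (left out, the last holds). Time passes only in rows, so rows that repeat a pose let the fingers close. It gives the time, the measured TCP pose, the force and the opening at its end, in the units of the state.
- read_state(): the state, without advancing time (a new reading comes with each control period).
- read_camera(name): name is "side" or "top" or "wrist"; returns (picture, depth): 420x560x3 uint8, red, green, blue; 420x560 float32, m along the optical axis (not along the pixel's ray), 0 where there is no reading.
- get_calibration(name): a dict with "fx", "fy", "cx", "cy" (pixels), "dist_coeffs" ([k1, k2, p1, p2, k3] as OpenCV has them; the pictures are not rectified), "R" (3x3) and "t" (3): a world point X has camera coordinates R X + t. Camera axes: x right, y down, z forward; pixel columns grow to the right and rows downward; lengths in m; the calibration is good to about 2 mm. A picture is of the moment at which its call begins: read the wrist's pose just before it. get_calibration takes no time and is no camera call; for the wrist camera it gives the pose at the moment of the call.
- hand_in(): hands the job in, once; it reports no verdict.
The state is a dict: "t": time; "joint_pos": joint angles; "joint_vel": joint speeds; "effort": joint torques, N m; "tcp_pos": TCP position; "eef_rot": TCP orientation; "contact_force": force on the tool from outside, world axes, zero at the start; "ft_torque": the same for the moment, N m; "finger_gap": finger opening in m.
Only numpy, scipy, OpenCV 4.12 (cv2) and the standard library are available. Lean on these libraries where they do the work, as an engineer would, in place of code of your own. Each camera call takes 0.05 s, during which the arm holds its last target.

## Task

Read in the stock vial on the scanning station: turn the vial in its nest until its white label with the black code squarely faces the reader window. Then flip the yellow safety catch all the way over to the outside, and only after that pull the red-ball lever fully towards the front and keep holding it there against its spring, so that the shutter stays open: the program finishes while holding the lever. Leave the vial standing in its nest and do not disturb the tin, the bead tube or the nippers.

Things in the scene. Friction and masses are not known exactly. Their poses are not given: they have to be found in the camera images.
- station: grey scanning station, base plate 180 (x) x 270 (y) x 12 mm, fixed to the bench, standing at any of various places and yaws. Origin: centre of its underside; its front edge faces its -x, z up. In its frame (mm): vial nest centre at (-30, 70); black reader block behind it, x 47 to 87, y 30 to 110, top z 97, with aluminium shutter guides out to x 40; blue lever gate x -30 to 60, y -98 to -52, top z 54; lever hinge at (20, -75, 30); catch hinge line along x at y -115, z 62.
- vial: amber open vial, round, 48 mm across the body (51 at the rim), 88 mm tall, about 0.12 kg, loose, standing upright in the nest and free to turn in it. Origin: centre of its underside; its x axis points out through the middle of the white label with the black code (label 36 x 40 mm), z up.
- vial_mark (a point): middle of the vial's label, on its surface, 25 mm from the vial's axis and 42 mm above its underside
- nest (a point): centre of the nest's floor, z 12 mm above the bench; a raised aluminium ring of 28 mm inner and 32 mm outer radius and 6 mm height surrounds it. Axes as the station's: the reader looks at the vial from the nest's +x side
- reader_window (a point): centre of the reader window's front (46 x 36 mm, behind the steel shutter), 73 mm from the nest's centre along the station's +x
- catch (a joint): yellow safety catch, rad: 0 to 0.15 at the start = barring the lever; grows as its tab is swung over to the station's outside (-y), stop at 1.75. It stays where it is left (friction: about 1.2 N at the tab); its bar blocks the lever physically (after 0.1 rad of play) below about 0.8, is fully out of the way from 1.3.
- catch_tab (a point): grip point on the catch's yellow tab, 50 mm from the catch hinge (the tab is 16 mm wide along the station's x, 6 mm thick, and ends 13 mm beyond this point). The tab stands straight up at joint 0 and lies level, pointing to the station's -y, at 1.57. The point turns with the tab.
- catch_hinge (a point): point on the catch's hinge axis abreast of the tab; the axis runs along the station's x, 62 mm above the bench. At joint value q the tab point lies 50 sin(q) mm towards the station's -y and 50 cos(q) mm above this point.
- lever (a joint): lever, rad: 0 = rest, leaning 0.25 rad backwards (station +x) from upright; grows as the ball is pulled towards the station's front (-x); stop at 0.70, 0.45 rad forward of upright. Springs back to 0 when let go; about 2 N at the ball to start it, 5.5 N at the stop. It drives the reader's shutter (lifts 60 mm per rad).
- lever_ball (a point): centre of the red ball on the lever, 28 mm across, 115 mm from the lever hinge
- lever_hinge (a point): point on the lever's hinge axis (along the station's y), 30 mm above the bench, in the lever's plane
- tin: bystander: round aluminium tin, 50 x 22 mm, on the bench to the left of the station; origin under its centre
- bead_tube: bystander: red bead tube with white cap, 25 x 81 mm, standing on the bench to the right of the station; origin under its centre
- nippers: bystander: red-handled nippers, 130 x 68 x 14 mm, lying on the bench at the front right of the station; origin under its centre
There are look-alikes about, which are no part of the job. What is shaped like the vial but green, purple or turquoise is not meant.

How it is judged:
On the way, in this order (a step that is already met when the one before it is completed fails the run):
1. the label faces the reader window (within 20 degrees), the vial upright in its nest, catch still barring and lever at rest (angle between the x axis of vial and the x axis of station, either way round below 0.35 rad and x of vial_mark in the frame of nest above 0.012 m and horizontal distance between vial and nest below 0.008 m and angle between vial's own z axis and vertical below 0.1 rad and height (world z) of vial below 0.017 m and value of joint catch below 0.5 rad and value of joint lever below 0.12 rad), for 0.2 s.
2. the catch is flipped all the way over (1.3 rad or more), the lever still at rest (value of joint catch above 1.3 rad and value of joint lever below 0.12 rad), for 0.2 s.
3. the lever is pulled fully to the front (0.6 rad or more) (value of joint lever above 0.6 rad), for 0.3 s.
At the end, for the whole second after the job is handed in: The robot's fingers still hold the lever at 0.6 rad or more, still, with more than 1 N; the catch is at 1.3 rad or more; the vial stands at rest and upright (within 0.1 rad) on the floor of its nest, within 8 mm of the nest's centre, its label within 0.35 rad (20 degrees) of facing the reader (angle between the x axis of vial and the x axis of station, either way round below 0.35 rad and x of vial_mark in the frame of nest above 0.012 m and horizontal distance between vial and nest below 0.008 m and angle between vial's own z axis and vertical below 0.1 rad and height (world z) of vial below 0.017 m and value of joint catch above 1.3 rad and value of joint lever above 0.6 rad and velocity of joint lever between -0.1 and 0.1 rad/s and contact force between the fingers and station above 1 N and linear speed of vial below 0.02 m/s); the arm keeps its last pose, push and grip.
It fails at once if the tin is moved more than 25 mm or knocked over (distance of tin from where it was at the start of the episode above 0.025 m or angle between tin's own z axis and vertical above 0.5 rad).
It fails at once if the bead tube is moved more than 25 mm or knocked over (distance of bead_tube from where it was at the start of the episode above 0.025 m or angle between bead_tube's own z axis and vertical above 0.5 rad).
It fails at once if the nippers is moved more than 25 mm or knocked over (distance of nippers from where it was at the start of the episode above 0.025 m or angle between nippers's own z axis and vertical above 0.5 rad).
It also fails if it takes over 61 s, if anything falls off the work surface, if the arm or the gripper's body presses on something with over 40 N, if the wrist force passes 120 N, or if a joint passes its speed limit or range.

## Working session

There is one attempt and no reset: what is moved stays moved. The work goes in short steps, Python scripts to look and compute and a tool call to move; the robot and the scene stay as the last step left them, time stands still between calls to the robot, and variables do not carry over. Pictures are saved under pics/ and viewed, and the job is handed in when it is done.

Besides the shell and the picture viewer there is one more tool, called by a JSON object that holds its "api" and its "payload", one argument or row to a line. drive_tool: Moves the arm, as the interface text tells. Shift numbers are shares of 0.5 m and turn numbers shares of 90 degrees, none past 1 either way. Its arguments: {"type":"object","properties":{"increments":{"type":"array","items":{"type":"object","properties":{"wx":{"type":"number","minimum":-1,"maximum":1},"wy":{"type":"number","minimum":-1,"maximum":1},"wz":{"type":"number","minimum":-1,"maximum":1},"dx":{"type":"number","minimum":-1,"maximum":1},"dy":{"type":"number","minimum":-1,"maximum":1},"dz":{"type":"number","minimum":-1,"maximum":1},"fingers":{"type":"number"}}}},"force":{"type":"number"}},"required":["increments"]}

```bash
ls; mkdir -p pics; python3 - <<'E'
from workcell import *
import cv2
s=read_state();print(s)
for n in ["side","top","wrist"]:
    c=get_calibration(n);print(n,c)
    p,d=read_camera(n)
    cv2.imwrite(f"pics/{n}0.png",p[:,:,::-1])
    import numpy as np
    np.save(f"pics/{n}0.npy",d)
E
```

```text
pics
{'t': 0.0, 'joint_pos': array([ 1.13093672e+00,  2.21236917e-01,  1.52760189e+00, -4.32500922e-05,
        1.39468483e+00, -1.26058271e-01]), 'joint_vel': array([ 0.00102135, -0.00060871, -0.00090083, -0.00107688, -0.00074337,
       -0.00109501]), 'effort': array([-1.80781772e-04, -4.94624341e+01, -3.87363338e+01,  6.98254025e-02,
        5.75470703e-02, -1.17511472e-04]), 'tcp_pos': array([0.19265816, 0.59393535, 0.22943543]), 'eef_rot': array([-1.67481423,  1.56886488, -1.98860795]), 'contact_force': array([ 0.31857399, -0.25345446,  0.20337809]), 'ft_torque': array([-0.01129693,  0.01002532,  0.01057289]), 'finger_gap': 0.08672824967062315}
side {'fx': 457.05066696576887, 'fy': 457.05066696576887, 'cx': 286.1573370605551, 'cy': 212.03711109320932, 'dist_coeffs': array([-0.05330462,  0.        ,  0.        ,  0.        ,  0.        ]), 'R': array([[ 0.83959171, -0.54321717,  0.0009271 ],
       [-0.35313852, -0.54710306, -0.75892781],
       [ 0.41276984,  0.63686211, -0.6511741 ]]), 't': array([-0.45123859,  0.23695685,  0.78723424])}
top {'fx': 524.2769240514434, 'fy': 524.2769240514434, 'cx': 275.1312202938739, 'cy': 211.4750368707259, 'dist_coeffs': array([0.04793503, 0.        , 0.        , 0.        , 0.        ]), 'R': array([[ 0.02766286, -0.99950324,  0.0151011 ],
       [-0.98156431, -0.03001827, -0.1887602 ],
       [ 0.18911974, -0.00960105, -0.9819071 ]]), 't': array([-0.07310039,  0.54193691,  1.08898007])}
wrist {'fx': 371.9986372152953, 'fy': 371.9986372152953, 'cx': 278.7014458472555, 'cy': 217.66856509589437, 'dist_coeffs': array([-0.02394992,  0.        ,  0.        ,  0.        ,  0.        ]), 'R': array([[ 0.30863244,  0.95117717, -0.00282865],
       [ 0.91023679, -0.29448261,  0.29111679],
       [ 0.27607066, -0.09242283, -0.95668334]]), 't': array([-0.6241317 , -0.03521364,  0.39253276])}
```

View pics/side0.png

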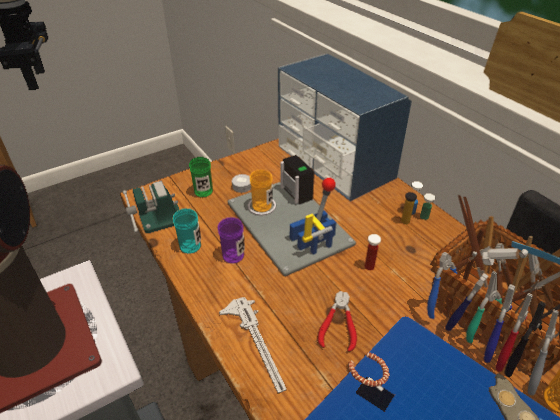

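View pics/top0.png

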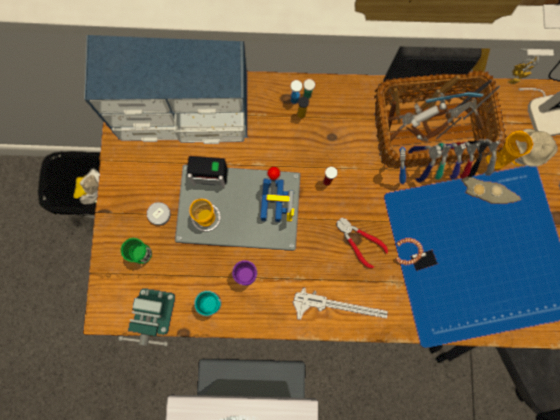

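View pics/wrist0.png

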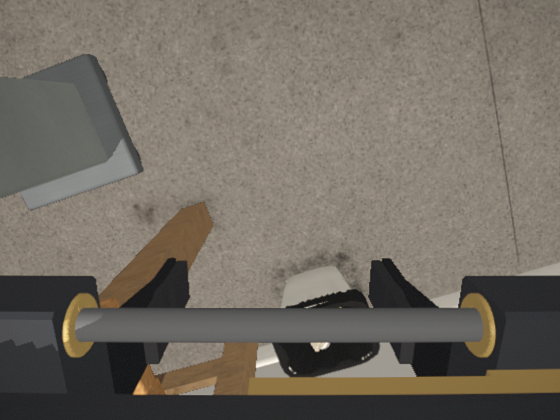

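Amber vial in the station nest is at side (262,190) / top (202,213). The look-alikes are green at top (134,251), turquoise (207,304) and purple (245,273). The tin is at (158,213), the bead tube at (330,176) and the nippers at (358,240). Next I'll take close crops.

```bash
python3 - <<'E'
import cv2
a=cv2.imread("pics/top0.png")[145:260,140:340];cv2.imwrite("pics/topc.png",cv2.resize(a,None,fx=4,fy=4,interpolation=cv2.INTER_CUBIC))
a=cv2.imread("pics/side0.png")[140:290,190:390];cv2.imwrite("pics/sidec.png",cv2.resize(a,None,fx=4,fy=4,interpolation=cv2.INTER_CUBIC))
E
```

```text
(no output)
```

View pics/topc.png

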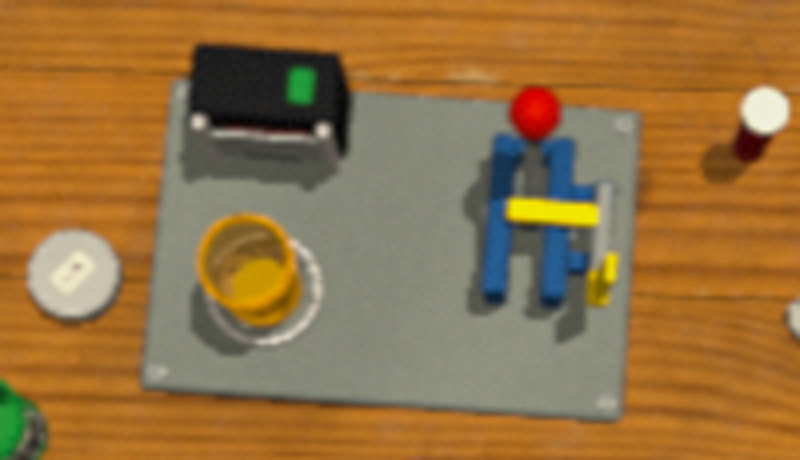

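View pics/sidec.png

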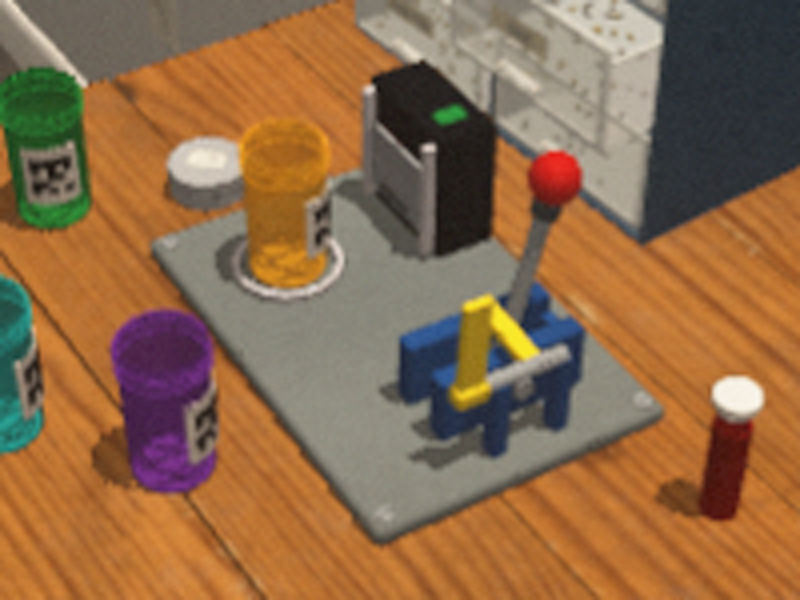

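```bash
cat > h.py <<'E'
from workcell import *
import numpy as np, cv2
from scipy.optimize import least_squares
def proj(c,X):
    X=np.atleast_2d(np.array(X,float))
    r,_=cv2.Rodrigues(np.array(c["R"]));K=np.array([[c["fx"],0,c["cx"]],[0,c["fy"],c["cy"]],[0,0,1]])
    return cv2.projectPoints(X,r,np.array(c["t"]),K,np.array(c["dist_coeffs"]))[0][:,0]
def pose(p): # x,y,yaw -> 4x4
    c,s=np.cos(p[2]),np.sin(p[2]);T=np.eye(4);T[:2,:2]=[[c,-s],[s,c]];T[:2,3]=p[:2];return T
def tr(p,X): X=np.atleast_2d(X);return X@pose(p)[:3,:3].T+pose(p)[:3,3]
E
python3 - <<'E'
from h import *
ct=get_calibration("top");cs=get_calibration("side")
for c in (ct,cs): print("cam",-np.array(c["R"]).T@c["t"])
f=lambda u,v,ox,oy:((u+.5)/4-.5+ox,(v+.5)/4-.5+oy)
top=np.array([f(u,v,140,145) for u,v in [(175,80),(638,112),(622,418),(143,386)]])
P=np.array([[90,135,12],[90,-135,12],[-90,-135,12],[-90,135,12]])/1e3
side=np.array([f(u,v,190,140) for u,v in [(662,408),(383,530),(155,243)]])
fun=lambda p:np.r_[(proj(ct,tr(p,P))-top).ravel(),(proj(cs,tr(p,P[1:]))-side).ravel()]
r=least_squares(fun,[.5,.15,0]);print(r.x,r.fun.round(1))
rt=least_squares(lambda p:(proj(ct,tr(p,P))-top).ravel(),[.5,.15,0]);print(rt.x,rt.fun.round(1))
p=r.x
# lever ball at rest, check
for nm,X in dict(ball=[20+115*np.sin(.25),-75,30+115*np.cos(.25)],nest=[-30,70,12],rim=[-30,70,100],tab0=[np.nan,-115,112]).items():
    X=np.array(X)/1e3
    if nm=="tab0":X[0]=-.03
    W=tr(p,X);print(nm,W.round(4),proj(ct,W).round(1),proj(cs,W).round(1))
E
```

```text
cam [ 0.32802047 -0.04634071  1.17267727]
cam [ 0.13758823 -0.6168404   0.69287804]
[ 0.5609656   0.02562755 -0.04015456] [-0.9 -1.   1.2 -0.7  0.5  0.9 -1.1  0.6  2.3 -0.7 -0.7  1.1 -1.5 -1.1]
[ 0.56097313  0.02548038 -0.03768245] [-0.9 -0.8  1.2 -0.8  0.7  0.8 -0.9  0.7]
ball [[ 0.6064 -0.0513  0.1414]] [[273.7 172.9]] [[329.1 183.8]]
nest [[0.5338 0.0968 0.012 ]] [[206.1 217.2]] [[262.2 206.2]]
rim [[0.5338 0.0968 0.1   ]] [[201.3 209.6]] [[260.9 175.5]]
tab0 [[ 0.5264 -0.0881  0.112 ]] [[290.3 214.8]] [[306.3 219.5]]
```

```bash
cat >> h.py <<'E'
from scipy.spatial.transform import Rotation as Ro
ST=[0.5610,0.0256,-0.0390]
def toolR(s): return Ro.from_euler("xyz",s["eef_rot"]).as_matrix()
def down(az): # tool x down, tool y (jaw) at azimuth az (world)
    x=np.array([0,0,-1.]);y=np.array([np.cos(az),np.sin(az),0]);return np.c_[x,y,np.cross(x,y)]
def inc(pos,R,s=None):
    s=s or read_state();R0=toolR(s)
    d=R0.T@(np.array(pos)-s["tcp_pos"])/.5
    w=Ro.from_matrix(R0.T@R).as_rotvec()/(np.pi/2)
    print("d",d.round(4),"w",w.round(4))
def S(x,y,z): return tr(ST,np.array([x,y,z])/1e3)[0]
E
python3 - <<'E'
from h import *
s=read_state();R=toolR(s);print(R.round(3))
c=get_calibration("wrist");C=-np.array(c["R"]).T@c["t"]
print("cam in tool",R.T@(C-s["tcp_pos"]),"view dir tool",R.T@np.array(c["R"])[2], "right",R.T@np.array(c["R"])[0])
print(S(-30,70,12),S(-30,-115,62))
for k in (1,-1):
  for az in (-115,-90,-65):
    inc([*S(-30,70,0)[:2],.22],down(np.radians(az+(180 if k<0 else 0))+ST[2]))
E
```

```text
[[-0.001  0.309  0.951]
 [-0.001  0.951 -0.309]
 [-1.    -0.002 -0.   ]]
cam in tool [-0.15445618  0.00049969 -0.08056676] view dir tool [ 0.9566183  -0.00100605  0.29134243] right [ 1.06353309e-03  9.99999434e-01 -3.89312184e-05]
[0.53375212 0.09671648 0.012     ] [ 0.52653895 -0.08814285  0.062     ]
d [ 0.0203 -0.7355  0.9558] w [-1.8972e+00 -1.5000e-03 -1.0000e-04]
d [ 0.0203 -0.7355  0.9558] w [1.8251e+00 1.4000e-03 4.0000e-04]
d [ 0.0203 -0.7355  0.9558] w [1.5473e+00 1.1000e-03 6.0000e-04]
d [ 0.0203 -0.7355  0.9558] w [ 1.028e-01 -1.000e-04  1.000e-03]
d [ 0.0203 -0.7355  0.9558] w [-0.1749 -0.0003  0.0009]
d [ 0.0203 -0.7355  0.9558] w [-0.4527 -0.0005  0.0009]
```

```bash
cat > lab.py <<'E'
from h import *
def draw(src,az,out,vx=None,cam="side",box=(235,160,60,60),f=10):
    c=get_calibration(cam);a=cv2.imread(src);x0,y0,w,h=box
    a=cv2.resize(a[y0:y0+h,x0:x0+w],None,fx=f,fy=f,interpolation=cv2.INTER_CUBIC)
    v=S(-30,70,12) if vx is None else np.array(vx)
    def pl(P,col):
        u=(proj(c,P)+.5-[x0,y0])*f-.5
        cv2.polylines(a,[u.astype(int).reshape(-1,1,2)],False,col,1)
    th=np.linspace(0,2*np.pi,60)
    for r,z in((.024,0),(.0255,.088)): pl(np.c_[v[0]+r*np.cos(th),v[1]+r*np.sin(th),0*th+v[2]+z],(255,0,0))
    t=np.radians(az)+np.linspace(-.74,.74,15)
    for z in(.022,.062): pl(np.c_[v[0]+.0245*np.cos(t),v[1]+.0245*np.sin(t),0*t+v[2]+z],(0,255,0))
    for k in(0,7,14):pl(np.array([[v[0]+.0245*np.cos(t[k]),v[1]+.0245*np.sin(t[k]),v[2]+z] for z in(.022,.062)]),(0,255,0))
    cv2.imwrite(out,a)
E
python3 - <<'E'
from lab import *
draw("pics/side0.png",-52,"pics/lab1.png")
draw("pics/side0.png",-52,"pics/labraw.png",vx=[5,5,0.])
a=cv2.imread("pics/lab1.png");b=cv2.imread("pics/labraw.png");b=b if b is not None else a
cv2.imwrite("pics/lab1b.png",cv2.resize(np.hstack([a,b]),(800,400)))
E
```

```text
(no output)
```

View pics/lab1b.png

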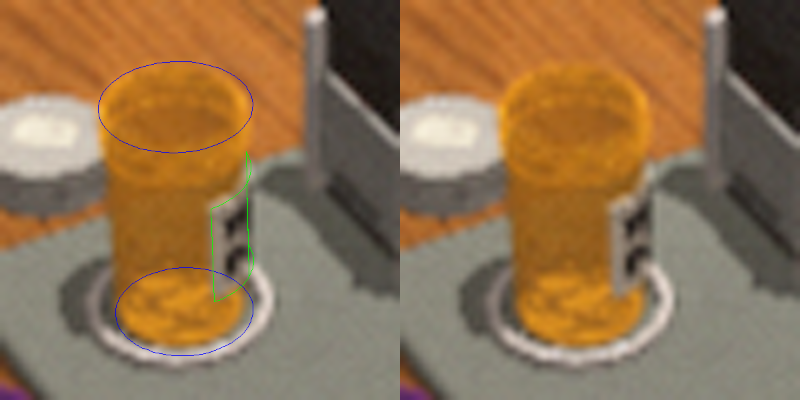

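{"api": "drive_tool", "payload": {
  "increments": [
    {"dx": 0.02,"dy": -0.735,"dz": 0.955,"wx": 0.11,"fingers": 1},
    {"dx": 0.02,"dy": -0.735,"dz": 0.955,"wx": 0.11,"fingers": 1},
    {"dx": 0.02,"dy": -0.735,"dz": 0.955,"wx": 0.11,"fingers": 1},
    {"dx": 0.02,"dy": -0.735,"dz": 0.955,"wx": 0.11,"fingers": 1},
    {"dx": 0.02,"dy": -0.735,"dz": 0.955,"wx": 0.11,"fingers": 1},
    {"dx": 0.02,"dy": -0.735,"dz": 0.955,"wx": 0.11,"fingers": 1},
    {"dx": 0.02,"dy": -0.735,"dz": 0.955,"wx": 0.11,"fingers": 1},
    {"dx": 0.02,"dy": -0.735,"dz": 0.955,"wx": 0.11,"fingers": 1},
    {"dx": 0.02,"dy": -0.735,"dz": 0.955,"wx": 0.11,"fingers": 1},
    {"dx": 0.02,"dy": -0.735,"dz": 0.955,"wx": 0.11,"fingers": 1},
    {"dx": 0.02,"dy": -0.735,"dz": 0.955,"wx": 0.11,"fingers": 1},
    {"dx": 0.02,"dy": -0.735,"dz": 0.955,"wx": 0.11,"fingers": 1}
  ]
}}

```text
invalid input
```

{"api": "drive_tool", "payload": {
  "force": 15,
  "increments": [
    {"wx": 0.11,"wy": 0,"wz": 0,"dx": 0.02,"dy": -0.735,"dz": 0.955,"fingers": 1},
    {"wx": 0.11,"wy": 0,"wz": 0,"dx": 0.02,"dy": -0.735,"dz": 0.955,"fingers": 1},
    {"wx": 0.11,"wy": 0,"wz": 0,"dx": 0.02,"dy": -0.735,"dz": 0.955,"fingers": 1},
    {"wx": 0.11,"wy": 0,"wz": 0,"dx": 0.02,"dy": -0.735,"dz": 0.955,"fingers": 1},
    {"wx": 0.11,"wy": 0,"wz": 0,"dx": 0.02,"dy": -0.735,"dz": 0.955,"fingers": 1},
    {"wx": 0.11,"wy": 0,"wz": 0,"dx": 0.02,"dy": -0.735,"dz": 0.955,"fingers": 1},
    {"wx": 0.11,"wy": 0,"wz": 0,"dx": 0.02,"dy": -0.735,"dz": 0.955,"fingers": 1},
    {"wx": 0.11,"wy": 0,"wz": 0,"dx": 0.02,"dy": -0.735,"dz": 0.955,"fingers": 1},
    {"wx": 0.11,"wy": 0,"wz": 0,"dx": 0.02,"dy": -0.735,"dz": 0.955,"fingers": 1},
    {"wx": 0.11,"wy": 0,"wz": 0,"dx": 0.02,"dy": -0.735,"dz": 0.955,"fingers": 1},
    {"wx": 0.11,"wy": 0,"wz": 0,"dx": 0.02,"dy": -0.735,"dz": 0.955,"fingers": 1},
    {"wx": 0.11,"wy": 0,"wz": 0,"dx": 0.02,"dy": -0.735,"dz": 0.955,"fingers": 1}
  ]
}}

```text
t: 1.15
tcp_pos: [0.4762, 0.1802, 0.2222]
eef_rot: [1.395, 1.571, 0.908]
contact_force: [1.3, 0.6, -0.1]
finger_gap: 0.0869
```

```bash
python3 - <<'E'
from h import *
s=read_state();print(s["t"],s["tcp_pos"],toolR(s).round(3))
inc([*S(-30,70,0)[:2],.2],down(np.radians(64)),s)
E
```

```text
1.15 [0.47624716 0.18023511 0.22218003] [[ 0.     0.468  0.884]
 [ 0.     0.884 -0.468]
 [-1.     0.     0.   ]]
d [ 0.0443 -0.0939  0.1798] w [-0.0209  0.     -0.0001]
```

{"api": "drive_tool", "payload": {
  "increments": [
    {"wx": -0.02,"wy": 0,"wz": 0,"dx": 0.044,"dy": -0.094,"dz": 0.18,"fingers": 1},
    {"wx": -0.02,"wy": 0,"wz": 0,"dx": 0.044,"dy": -0.094,"dz": 0.18,"fingers": 1},
    {"wx": -0.02,"wy": 0,"wz": 0,"dx": 0.044,"dy": -0.094,"dz": 0.18,"fingers": 1},
    {"wx": -0.02,"wy": 0,"wz": 0,"dx": 0.044,"dy": -0.094,"dz": 0.18,"fingers": 1},
    {"wx": -0.02,"wy": 0,"wz": 0,"dx": 0.044,"dy": -0.094,"dz": 0.18,"fingers": 1},
    {"wx": -0.02,"wy": 0,"wz": 0,"dx": 0.044,"dy": -0.094,"dz": 0.18,"fingers": 1},
    {"wx": -0.02,"wy": 0,"wz": 0,"dx": 0.044,"dy": -0.094,"dz": 0.18,"fingers": 1}
  ]
}}

```text
t: 1.73
tcp_pos: [0.5327, 0.0997, 0.2005]
eef_rot: [1.765, 1.57, 1.311]
contact_force: [-0.3, -0.8, 1.2]
finger_gap: 0.0871
```

```bash
python3 - <<'E'
from h import *
s=read_state();print(s["t"],s["tcp_pos"],s["joint_vel"].round(3))
inc([*S(-30,70,0)[:2],.06],down(np.radians(64)),s)
p,d=read_camera("wrist");cv2.imwrite("pics/w1.png",p[:,:,::-1])
p,d=read_camera("side");cv2.imwrite("pics/s1.png",p[:,:,::-1])
s=read_state();print(s["t"],s["tcp_pos"])
E
```

```text
1.7333 [0.53273601 0.09966833 0.20048413] [ 0.009 -0.003 -0.003 -0.003 -0.002 -0.002]
d [ 0.281  -0.0045  0.0044] w [-0.     -0.     -0.0002]
1.8333 [0.53283957 0.09977084 0.2006706 ]
```

View pics/w1.png

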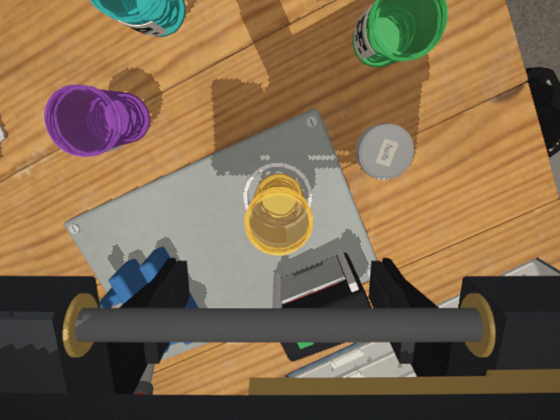

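View pics/s1.png

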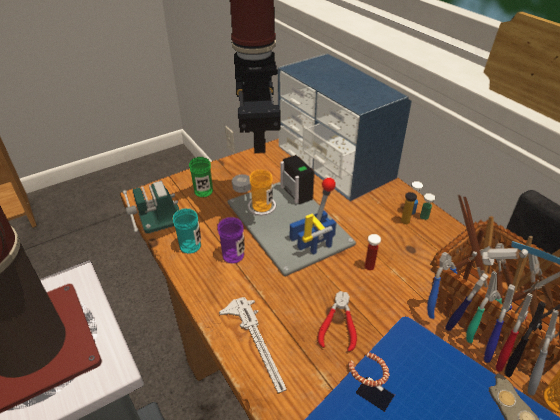

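```bash
python3 - <<'E'
from h import *
c=get_calibration("wrist");a=cv2.imread("pics/w1.png")
th=np.linspace(0,2*np.pi,60)
def circ(x,y,z,r,col):
    P=np.array([S(x+1e3*r*np.cos(t),y+1e3*r*np.sin(t),z) for t in th]);cv2.polylines(a,[(proj(c,P)*1).round().astype(int).reshape(-1,1,2)],False,col,1)
circ(-30,70,18,.030,(255,0,0));circ(-30,70,100,.0255,(0,255,0));circ(-30,70,12,.024,(0,255,0))
P=np.array([S(x,y,12) for x,y in[(90,135),(90,-135),(-90,-135),(-90,135),(90,135)]]);cv2.polylines(a,[proj(c,P).astype(int).reshape(-1,1,2)],False,(0,0,255),1)
cv2.imwrite("pics/w1o.png",cv2.resize(a[90:300,50:410],None,fx=2.2,fy=2.2,interpolation=cv2.INTER_CUBIC))
E
```

```text
(no output)
```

View pics/w1o.png

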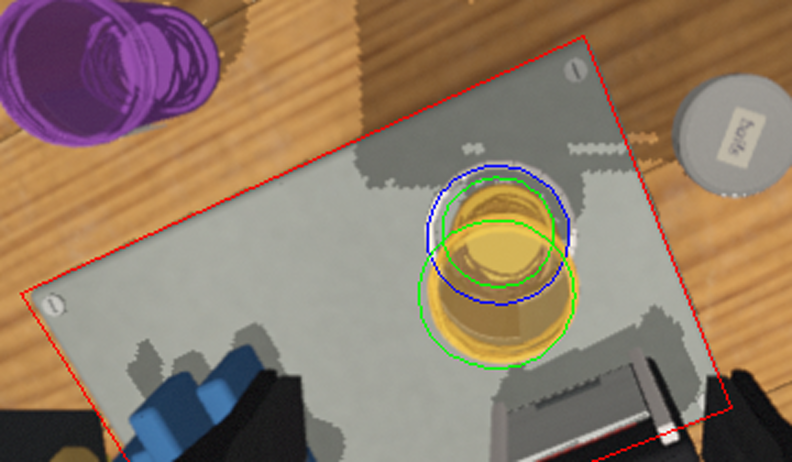

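{"api": "drive_tool", "payload": {
  "increments": [
    {"wx": 0,"wy": 0,"wz": 0,"dx": 0.08,"dy": -0.002,"dz": 0.003,"fingers": 1},
    {"wx": 0,"wy": 0,"wz": 0,"dx": 0.15,"dy": -0.002,"dz": 0.003,"fingers": 1},
    {"wx": 0,"wy": 0,"wz": 0,"dx": 0.21,"dy": -0.002,"dz": 0.003,"fingers": 1},
    {"wx": 0,"wy": 0,"wz": 0,"dx": 0.26,"dy": -0.002,"dz": 0.003,"fingers": 1},
    {"wx": 0,"wy": 0,"wz": 0,"dx": 0.287,"dy": -0.002,"dz": 0.003,"fingers": 1},
    {"wx": 0,"wy": 0,"wz": 0,"dx": 0.287,"dy": -0.002,"dz": 0.003,"fingers": 1},
    {"wx": 0,"wy": 0,"wz": 0,"dx": 0.287,"dy": -0.002,"dz": 0.003,"fingers": 0.7},
    {"wx": 0,"wy": 0,"wz": 0,"dx": 0.287,"dy": -0.002,"dz": 0.003,"fingers": 0.62},
    {"wx": 0,"wy": 0,"wz": 0,"dx": 0.287,"dy": -0.002,"dz": 0.003,"fingers": 0.5},
    {"wx": 0,"wy": 0,"wz": 0,"dx": 0.287,"dy": -0.002,"dz": 0.003,"fingers": 0.5},
    {"wx": 0,"wy": 0,"wz": 0,"dx": 0.287,"dy": -0.002,"dz": 0.003,"fingers": 0.5},
    {"wx": 0,"wy": 0,"wz": 0,"dx": 0.287,"dy": -0.002,"dz": 0.003,"fingers": 0.5}
  ],
  "force": 8
}}

```text
t: 2.83
tcp_pos: [0.5347, 0.097, 0.0576]
eef_rot: [0.482, 1.569, 0.027]
contact_force: [-0.2, -0.9, -0.3]
finger_gap: 0.0547
```

```bash
python3 - <<'E'
from h import *
p,d=read_camera("side");cv2.imwrite("pics/s2.png",cv2.resize(p[100:260,190:390,::-1],None,fx=4,fy=4))
s=read_state();print(s["t"],s["tcp_pos"],s["finger_gap"],s["contact_force"],s["joint_pos"].round(2))
E
```

```text
2.8833 [0.53451501 0.09695858 0.05735669] 0.05128568272868917 [0.52165395 0.67400789 0.77366011] [ 0.03  0.22  1.88  0.    1.04 -1.08]
```

View pics/s2.png

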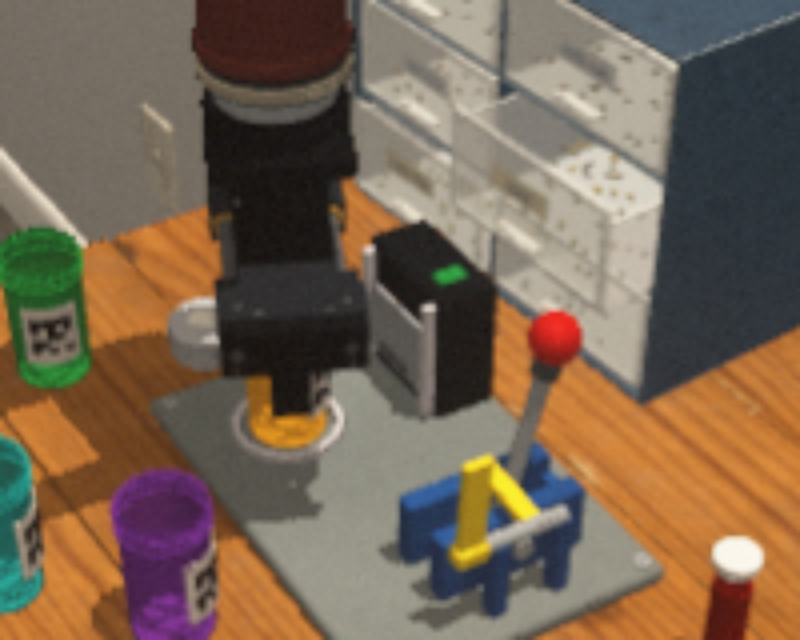

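{"api": "drive_tool", "payload": {
  "increments": [
    {"wx": 0,"wy": 0,"wz": 0,"dx": 0,"dy": 0,"dz": 0,"fingers": 0.5},
    {"wx": 0,"wy": 0,"wz": 0,"dx": 0,"dy": 0,"dz": 0,"fingers": 0.5},
    {"wx": 0,"wy": 0,"wz": 0,"dx": 0,"dy": 0,"dz": 0,"fingers": 0.5},
    {"wx": 0,"wy": 0,"wz": 0,"dx": 0,"dy": 0,"dz": 0,"fingers": 0.5}
  ],
  "force": 8
}}

```text
t: 3.22
tcp_pos: [0.5344, 0.097, 0.057]
eef_rot: [0.636, 1.57, 0.18]
contact_force: [-0.2, -0.2, 3.3]
finger_gap: 0.0475
```

{"api": "drive_tool", "payload": {
  "increments": [
    {"wx": -0.05,"wy": 0,"wz": 0,"dx": 0,"dy": 0,"dz": 0,"fingers": 0.5},
    {"wx": -0.1,"wy": 0,"wz": 0,"dx": 0,"dy": 0,"dz": 0,"fingers": 0.5},
    {"wx": -0.15,"wy": 0,"wz": 0,"dx": 0,"dy": 0,"dz": 0,"fingers": 0.5},
    {"wx": -0.2,"wy": 0,"wz": 0,"dx": 0,"dy": 0,"dz": 0,"fingers": 0.5},
    {"wx": -0.25,"wy": 0,"wz": 0,"dx": 0,"dy": 0,"dz": 0,"fingers": 0.5},
    {"wx": -0.3,"wy": 0,"wz": 0,"dx": 0,"dy": 0,"dz": 0,"fingers": 0.5},
    {"wx": -0.35,"wy": 0,"wz": 0,"dx": 0,"dy": 0,"dz": 0,"fingers": 0.5},
    {"wx": -0.4,"wy": 0,"wz": 0,"dx": 0,"dy": 0,"dz": 0,"fingers": 0.5},
    {"wx": -0.45,"wy": 0,"wz": 0,"dx": 0,"dy": 0,"dz": 0,"fingers": 0.5},
    {"wx": -0.5,"wy": 0,"wz": 0,"dx": 0,"dy": 0,"dz": 0,"fingers": 0.5},
    {"wx": -0.53,"wy": 0,"wz": 0,"dx": 0,"dy": 0,"dz": 0,"fingers": 0.5},
    {"wx": -0.53,"wy": 0,"wz": 0,"dx": 0,"dy": 0,"dz": 0,"fingers": 0.5}
  ]
}}

```text
t: 4.22
tcp_pos: [0.5343, 0.0964, 0.0569]
eef_rot: [-1.802, 1.57, -1.423]
contact_force: [-1.0, -2.2, 2.8]
finger_gap: 0.0476
```

{"api": "drive_tool", "payload": {
  "increments": [
    {"wx": 0,"wy": 0,"wz": 0,"dx": 0,"dy": 0,"dz": 0,"fingers": 0.7},
    {"wx": 0,"wy": 0,"wz": 0,"dx": 0,"dy": 0,"dz": 0,"fingers": 1},
    {"wx": 0,"wy": 0,"wz": 0,"dx": 0,"dy": 0,"dz": 0,"fingers": 1},
    {"wx": 0,"wy": 0,"wz": 0,"dx": 0,"dy": 0,"dz": 0,"fingers": 1}
  ]
}}

```text
t: 4.55
tcp_pos: [0.5338, 0.0971, 0.0565]
eef_rot: [2.471, 1.57, 2.848]
contact_force: [0.0, -0.0, 0.6]
finger_gap: 0.0664
```

```bash
python3 - <<'E'
from h import *
s=read_state();R=toolR(s);print(s["t"],s["tcp_pos"],s["finger_gap"],s["contact_force"],"jaw az",np.degrees(np.arctan2(R[1,1],R[0,1])))
E
```

```text
4.55 [0.53383022 0.0971165  0.05645341] 0.06635522294175043 [ 0.02720092 -0.00635031  0.57887738] jaw az 111.58684693105374
```

{"api": "drive_tool", "payload": {
  "increments": [
    {"wx": 0,"wy": 0,"wz": 0,"dx": 0,"dy": 0,"dz": 0,"fingers": 1},
    {"wx": 0,"wy": 0,"wz": 0,"dx": 0,"dy": 0,"dz": 0,"fingers": 1},
    {"wx": 0,"wy": 0,"wz": 0,"dx": 0,"dy": 0,"dz": 0,"fingers": 1},
    {"wx": 0,"wy": 0,"wz": 0,"dx": -0.05,"dy": 0,"dz": 0,"fingers": 1},
    {"wx": 0,"wy": 0,"wz": 0,"dx": -0.12,"dy": 0,"dz": 0,"fingers": 1},
    {"wx": 0,"wy": 0,"wz": 0,"dx": -0.2,"dy": 0,"dz": 0,"fingers": 1},
    {"wx": 0,"wy": 0,"wz": 0,"dx": -0.28,"dy": 0,"dz": 0,"fingers": 1},
    {"wx": 0,"wy": 0,"wz": 0,"dx": -0.34,"dy": 0,"dz": 0,"fingers": 1},
    {"wx": 0,"wy": 0,"wz": 0,"dx": -0.34,"dy": 0,"dz": 0,"fingers": 1},
    {"wx": 0,"wy": 0,"wz": 0,"dx": -0.34,"dy": 0,"dz": 0,"fingers": 1}
  ]
}}

```text
t: 5.38
tcp_pos: [0.5357, 0.0971, 0.2295]
eef_rot: [-0.346, 1.565, 0.031]
contact_force: [0.1, 0.4, -0.1]
finger_gap: 0.087
```

```bash
python3 - <<'E'
from lab import *
s=read_state();print(s["t"],s["tcp_pos"],s["finger_gap"])
for n in("side","wrist"):
    p,d=read_camera(n);cv2.imwrite(f"pics/{n}3.png",p[:,:,::-1])
draw("pics/side3.png",-2.2,"pics/lab3.png")
draw("pics/side3.png",-2.2,"pics/labraw.png",vx=[5,5,0.])
a=cv2.imread("pics/lab3.png");b=cv2.imread("pics/labraw.png")
cv2.imwrite("pics/lab3b.png",cv2.resize(np.hstack([a,b]),(800,400)))
E
```

```text
5.3833 [0.53565746 0.09707661 0.22945051] 0.0870225765885151
```

View pics/lab3b.png

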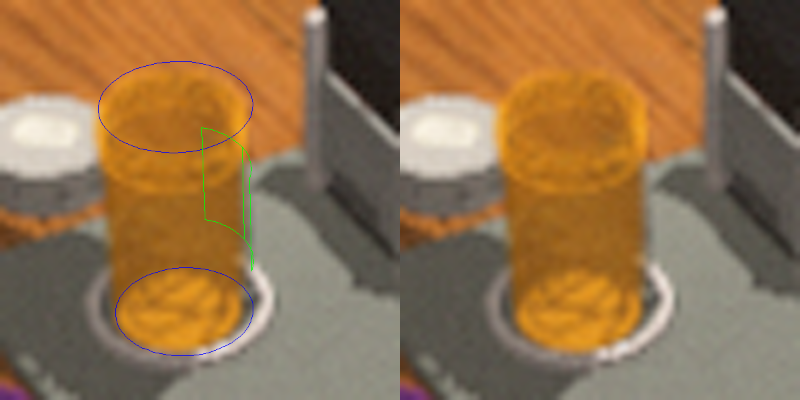

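View pics/wrist3.png

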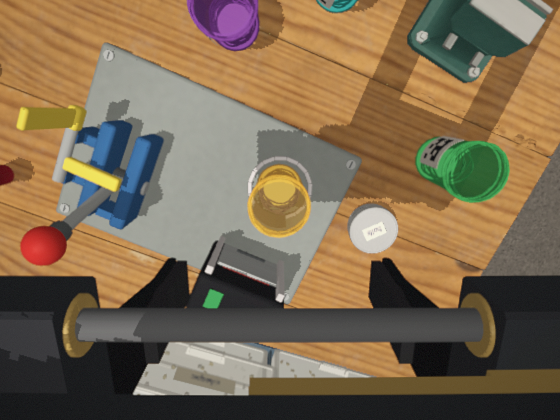

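```bash
python3 - <<'E'
from h import *
def tab(q,x): # box corners in station
    out=[]
    for r in(0,63):
        for n in(-3,3):
            out.append([S(xx,-115-r*np.sin(q)+n*np.cos(q),62+r*np.cos(q)+n*np.sin(q)) for xx in(x-8,x+8)])
    return np.array(out).reshape(-1,3)
E=[(0,1),(2,3),(4,5),(6,7),(0,2),(1,3),(4,6),(5,7),(0,4),(1,5),(2,6),(3,7)]
ims=[]
for n,f,b in(("wrist","pics/wrist3.png",(0,90,110,110)),("side","pics/side3.png",(280,195,60,60)),("top","pics/top0.png",(265,185,50,50))):
    c=get_calibration(n);a=cv2.imread(f);x0,y0,w,h=b;k=400/h
    a=cv2.resize(a[y0:y0+h,x0:x0+w],(400,400),interpolation=cv2.INTER_CUBIC)
    u=((proj(c,tab(.08,-30))+.5-[x0,y0])*k).astype(int)
    for i,j in E: cv2.line(a,tuple(map(int,u[i])),tuple(map(int,u[j])),(0,0,255),1)
    ims.append(a)
cv2.imwrite("pics/tab.png",cv2.resize(np.hstack(ims),None,fx=.66,fy=.66))
E
```

```text
(no output)
```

View pics/tab.png

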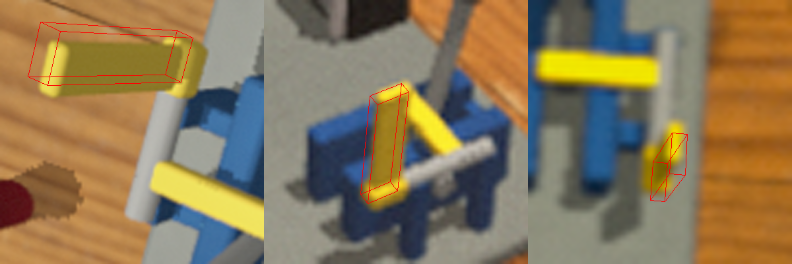

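```bash
python3 - <<'E'
from h import *
s=read_state();print(s["t"])
inc(S(-27,-82,200),down(np.pi/2+ST[2]),s)
E
```

```text
5.4833
d [ 0.0511 -0.2812 -0.1169] w [ 2.65e-01 -1.10e-03 -2.00e-04]
```

{"api": "drive_tool", "payload": {
  "increments": [
    {"wx": 0.07,"wy": 0,"wz": 0,"dx": 0.01,"dy": -0.06,"dz": -0.025,"fingers": 0},
    {"wx": 0.14,"wy": 0,"wz": 0,"dx": 0.02,"dy": -0.12,"dz": -0.05,"fingers": 0},
    {"wx": 0.2,"wy": 0,"wz": 0,"dx": 0.03,"dy": -0.18,"dz": -0.075,"fingers": 0},
    {"wx": 0.265,"wy": 0,"wz": 0,"dx": 0.04,"dy": -0.24,"dz": -0.1,"fingers": 0},
    {"wx": 0.265,"wy": -0.001,"wz": 0,"dx": 0.05,"dy": -0.281,"dz": -0.117,"fingers": 0},
    {"wx": 0.265,"wy": -0.001,"wz": 0,"dx": 0.051,"dy": -0.281,"dz": -0.117,"fingers": 0},
    {"wx": 0.265,"wy": -0.001,"wz": 0,"dx": 0.051,"dy": -0.281,"dz": -0.117,"fingers": 0},
    {"wx": 0.265,"wy": -0.001,"wz": 0,"dx": 0.051,"dy": -0.281,"dz": -0.117,"fingers": 0},
    {"wx": 0.265,"wy": -0.001,"wz": 0,"dx": 0.051,"dy": -0.281,"dz": -0.117,"fingers": 0},
    {"wx": 0.265,"wy": -0.001,"wz": 0,"dx": 0.051,"dy": -0.281,"dz": -0.117,"fingers": 0}
  ]
}}

```text
t: 6.32
tcp_pos: [0.5315, -0.0541, 0.201]
eef_rot: [0.489, 1.569, 0.452]
contact_force: [0.3, -0.5, 0.5]
finger_gap: 0.0286
```

```bash
python3 - <<'E'
from h import *
s=read_state();print(s["t"],s["tcp_pos"],s["finger_gap"],s["contact_force"]);print(toolR(s).round(3))
inc(S(-27,-82,112),down(np.pi/2+ST[2]),s)
for q in np.arange(0,1.7,.2):
    print(round(q,1),end=" ");inc(S(-27,-114-42*np.sin(q)+3*np.cos(q)+15,62+42*np.cos(q)+3*np.sin(q)+8),down(np.pi/2+ST[2]),s)
E
```

```text
6.3167 [ 0.53147037 -0.05411111  0.20102978] 0.02861656327439533 [ 0.26731464 -0.46026633  0.54254454]
[[ 0.001  0.037  0.999]
 [ 0.001  0.999 -0.037]
 [-1.     0.001  0.001]]
d [ 0.1781 -0.0025 -0.0014] w [ 0.0011  0.0007 -0.0004]
0.0 d [ 0.178  -0.0305 -0.0015] w [ 0.0011  0.0007 -0.0004]
0.2 d [ 0.1785 -0.0473 -0.0015] w [ 0.0011  0.0007 -0.0004]
0.4 d [ 0.1823 -0.0637 -0.0015] w [ 0.0011  0.0007 -0.0004]
0.6 d [ 0.1893 -0.079  -0.0016] w [ 0.0011  0.0007 -0.0004]
0.8 d [ 0.1992 -0.0926 -0.0016] w [ 0.0011  0.0007 -0.0004]
1.0 d [ 0.2116 -0.104  -0.0016] w [ 0.0011  0.0007 -0.0004]
1.2 d [ 0.226  -0.1126 -0.0017] w [ 0.0011  0.0007 -0.0004]
1.4 d [ 0.2418 -0.1183 -0.0017] w [ 0.0011  0.0007 -0.0004]
1.6 d [ 0.2584 -0.1207 -0.0017] w [ 0.0011  0.0007 -0.0004]
```

{"api": "drive_tool", "payload": {
  "increments": [
    {"wx": 0,"wy": 0,"wz": 0,"dx": 0,"dy": 0,"dz": 0,"fingers": 0},
    {"wx": 0,"wy": 0,"wz": 0,"dx": 0,"dy": 0,"dz": 0,"fingers": 0},
    {"wx": 0,"wy": 0,"wz": 0,"dx": 0,"dy": 0,"dz": 0,"fingers": 0},
    {"wx": 0,"wy": 0,"wz": 0,"dx": 0,"dy": 0,"dz": 0,"fingers": 0},
    {"wx": 0,"wy": 0,"wz": 0,"dx": 0.05,"dy": 0,"dz": 0,"fingers": 0},
    {"wx": 0,"wy": 0,"wz": 0,"dx": 0.1,"dy": 0,"dz": 0,"fingers": 0},
    {"wx": 0,"wy": 0,"wz": 0,"dx": 0.15,"dy": 0,"dz": 0,"fingers": 0},
    {"wx": 0,"wy": 0,"wz": 0,"dx": 0.178,"dy": -0.002,"dz": -0.001,"fingers": 0},
    {"wx": 0,"wy": 0,"wz": 0,"dx": 0.178,"dy": -0.002,"dz": -0.001,"fingers": 0},
    {"wx": 0,"wy": 0,"wz": 0,"dx": 0.178,"dy": -0.002,"dz": -0.001,"fingers": 0}
  ]
}}

```text
t: 7.15
tcp_pos: [0.5305, -0.056, 0.1117]
eef_rot: [1.976, 1.57, 1.937]
contact_force: [0.9, -0.2, 0.7]
finger_gap: 0.0004
```

```bash
python3 - <<'E'
from h import *
s=read_state();print(s["t"],s["tcp_pos"],s["finger_gap"],s["contact_force"]);print(S(-27,-82,112))
p,d=read_camera("side");cv2.imwrite("pics/s4.png",cv2.resize(p[100:260,210:410,::-1],None,fx=4,fy=4))
for q in np.arange(0,1.7,.2):
    print(round(q,1),end=" ");inc(S(-27,-114-42*np.sin(q)+3*np.cos(q)+15,62+42*np.cos(q)+3*np.sin(q)+8),down(np.pi/2+ST[2]),s)
E
```

```text
7.15 [ 0.53051995 -0.05599163  0.11174256] 0.00039757869576948884 [ 0.87124559 -0.24514732  0.71420651]
[ 0.53082334 -0.05528491  0.112     ]
0.0 d [-0.0005 -0.0266  0.0005] w [ 0.     -0.0002 -0.0005]
0.2 d [-0.0001 -0.0434  0.0005] w [ 0.     -0.0002 -0.0005]
0.4 d [ 0.0037 -0.0598  0.0006] w [ 0.     -0.0002 -0.0005]
0.6 d [ 0.0107 -0.075   0.0006] w [ 0.     -0.0002 -0.0005]
0.8 d [ 0.0206 -0.0887  0.0006] w [ 0.     -0.0002 -0.0005]
1.0 d [ 0.033  -0.1     0.0006] w [ 0.     -0.0002 -0.0005]
1.2 d [ 0.0474 -0.1087  0.0006] w [ 0.     -0.0002 -0.0005]
1.4 d [ 0.0632 -0.1144  0.0006] w [ 0.     -0.0002 -0.0005]
1.6 d [ 0.0799 -0.1168  0.0006] w [ 0.     -0.0002 -0.0005]
```

View pics/s4.png

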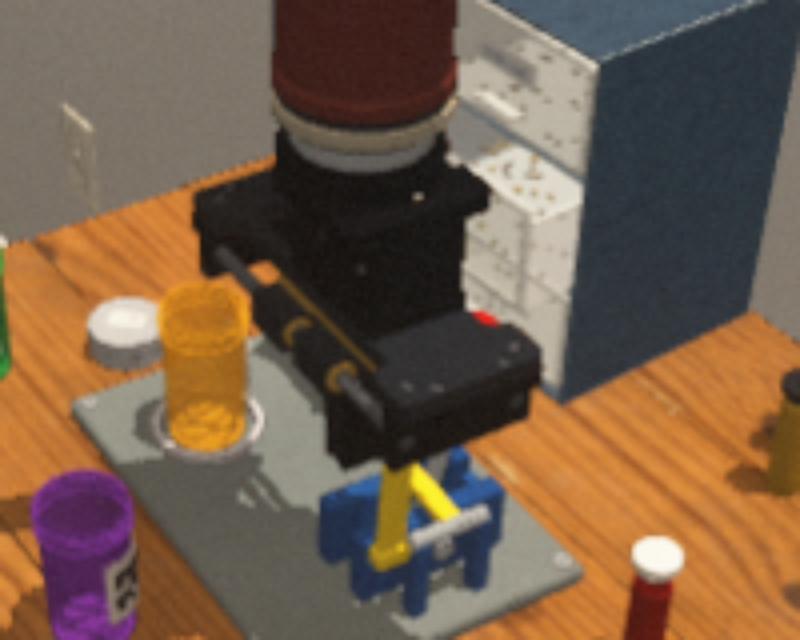

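{"api": "drive_tool", "payload": {
  "increments": [
    {"wx": 0,"wy": 0,"wz": 0,"dx": 0,"dy": -0.013,"dz": 0,"fingers": 0},
    {"wx": 0,"wy": 0,"wz": 0,"dx": 0,"dy": -0.027,"dz": 0,"fingers": 0},
    {"wx": 0,"wy": 0,"wz": 0,"dx": 0,"dy": -0.043,"dz": 0,"fingers": 0},
    {"wx": 0,"wy": 0,"wz": 0,"dx": 0.004,"dy": -0.06,"dz": 0,"fingers": 0},
    {"wx": 0,"wy": 0,"wz": 0,"dx": 0.011,"dy": -0.075,"dz": 0,"fingers": 0},
    {"wx": 0,"wy": 0,"wz": 0,"dx": 0.02,"dy": -0.089,"dz": 0,"fingers": 0},
    {"wx": 0,"wy": 0,"wz": 0,"dx": 0.033,"dy": -0.1,"dz": 0,"fingers": 0},
    {"wx": 0,"wy": 0,"wz": 0,"dx": 0.047,"dy": -0.109,"dz": 0,"fingers": 0},
    {"wx": 0,"wy": 0,"wz": 0,"dx": 0.063,"dy": -0.115,"dz": 0,"fingers": 0},
    {"wx": 0,"wy": 0,"wz": 0,"dx": 0.08,"dy": -0.117,"dz": 0,"fingers": 0},
    {"wx": 0,"wy": 0,"wz": 0,"dx": 0.08,"dy": -0.117,"dz": 0,"fingers": 0}
  ]
}}

```text
t: 8.12
tcp_pos: [0.5277, -0.1146, 0.0699]
eef_rot: [2.424, 1.569, 2.385]
contact_force: [-0.3, 0.3, 0.3]
finger_gap: 0.0003
```

```bash
python3 - <<'E'
from h import *
s=read_state();print(s["t"],s["tcp_pos"],s["contact_force"])
p,d=read_camera("side");cv2.imwrite("pics/s5.png",cv2.resize(p[100:260,210:410,::-1],None,fx=4,fy=4))
E
```

```text
8.1167 [ 0.52774273 -0.11463998  0.06991792] [-0.30425537  0.33962146  0.33510973]
```

View pics/s5.png

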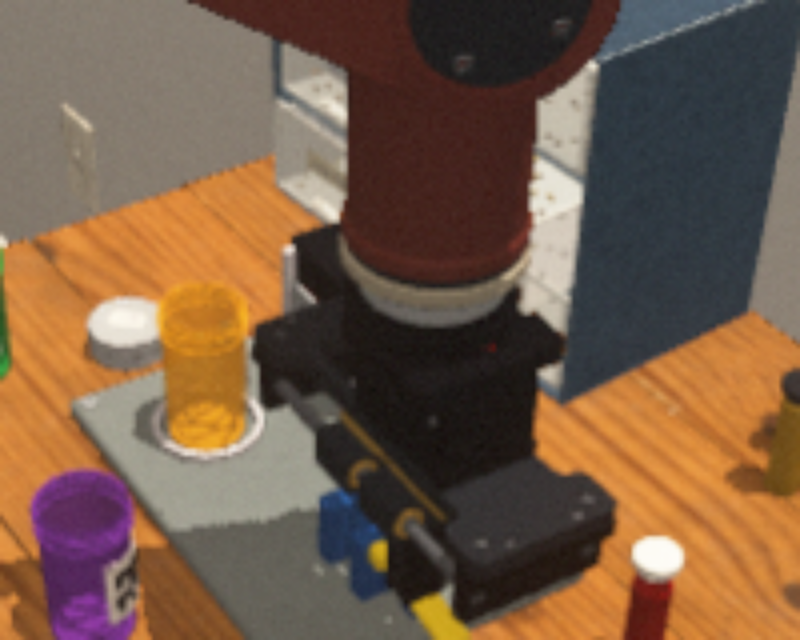

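{"api": "drive_tool", "payload": {
  "increments": [
    {"wx": 0,"wy": 0,"wz": 0,"dx": -0.07,"dy": 0,"dz": 0,"fingers": 0.3},
    {"wx": 0,"wy": 0,"wz": 0,"dx": -0.15,"dy": 0,"dz": 0,"fingers": 0.6},
    {"wx": 0,"wy": 0,"wz": 0,"dx": -0.23,"dy": 0,"dz": 0,"fingers": 0.7},
    {"wx": 0,"wy": 0,"wz": 0,"dx": -0.3,"dy": 0.05,"dz": 0,"fingers": 0.7},
    {"wx": 0,"wy": 0,"wz": 0,"dx": -0.34,"dy": 0.08,"dz": 0,"fingers": 0.7},
    {"wx": 0,"wy": 0,"wz": 0,"dx": -0.34,"dy": 0.08,"dz": 0,"fingers": 0.7},
    {"wx": 0,"wy": 0,"wz": 0,"dx": -0.34,"dy": 0.08,"dz": 0,"fingers": 0.7},
    {"wx": 0,"wy": 0,"wz": 0,"dx": -0.34,"dy": 0.08,"dz": 0,"fingers": 0.7}
  ]
}}

```text
t: 8.83
tcp_pos: [0.5294, -0.0743, 0.2408]
eef_rot: [2.353, 1.57, 2.315]
contact_force: [-0.2, -0.2, -0.5]
finger_gap: 0.0459
```

```bash
python3 - <<'E'
from h import *
s=read_state();print(s["t"],s["tcp_pos"],s["contact_force"],s["finger_gap"])
c=get_calibration("wrist")
p,d=read_camera("wrist");cv2.imwrite("pics/w6.png",p[:,:,::-1])
p2,d=read_camera("side");cv2.imwrite("pics/s6.png",p2[:,:,::-1])
b=S(20+115*np.sin(.25),-75,30+115*np.cos(.25));print("ball",b,"pred px wrist",proj(c,b),"side",proj(get_calibration("side"),b))
for n,q,cc in(("w",p,c),("s",p2,get_calibration("side"))):
    h=cv2.cvtColor(q,cv2.COLOR_RGB2HSV);m=((h[...,0]<5)|(h[...,0]>175))&(h[...,1]>200)&(h[...,2]>140)
    n_,l,st,ce=cv2.connectedComponentsWithStats(m.astype(np.uint8))
    print(n,[(st[i].tolist(),ce[i].round(1)) for i in range(1,n_) if st[i,4]>60])
inc([b[0],b[1],.21],down(np.pi/2+ST[2]),s)
E
```

```text
8.8333 [ 0.52938445 -0.0742561   0.24082914] [-0.19755615 -0.15892239 -0.4543031 ] 0.045934702682181444
ball [ 0.60649035 -0.0512321   0.14142493] pred px wrist [[311.60626728 315.55568895]] side [[329.15035487 183.75751379]]
w []
s [([322, 178, 13, 11, 105], array([328.5, 183. ])), ([318, 310, 17, 37, 138], array([324.8, 327.4])), ([346, 312, 11, 38, 133], array([351.3, 331.3]))]
d [0.0616 0.0518 0.1524] w [ 0.0006 -0.0004 -0.0004]
```

View pics/w6.png

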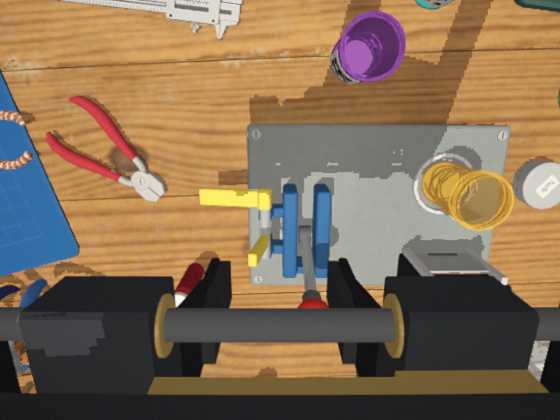

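View pics/s6.png

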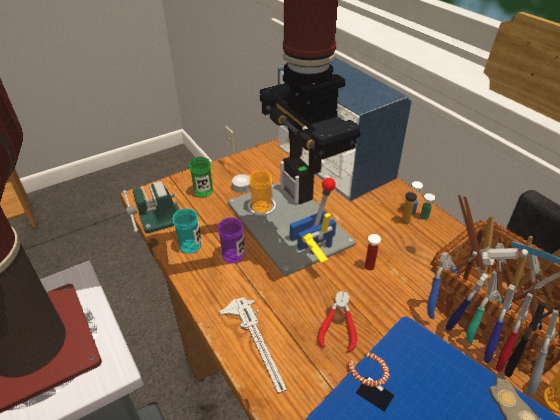

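```bash
python3 - <<'E'
from h import *
c=get_calibration("top");d=np.load("pics/top0.npy")
v,u=np.mgrid[0:420,0:560];K=np.array([[c["fx"],0,c["cx"]],[0,c["fy"],c["cy"]],[0,0,1]])
n=cv2.undistortPoints(np.c_[u.ravel(),v.ravel()].astype(np.float32).reshape(-1,1,2),K,c["dist_coeffs"])[:,0]
P=np.c_[n*d.ravel()[:,None],d.ravel()];W=(P-c["t"])@np.array(c["R"])
m=(W[:,2]>.16)&(W[:,2]<.6)&(W[:,0]>.5)&(W[:,1]<.3)&(W[:,1]>-.25)&(d.ravel()>0)
for y0 in np.arange(-.25,.3,.05):
    k=m&(W[:,1]>=y0)&(W[:,1]<y0+.05)
    if k.sum()>5: print(round(y0,2),"minx",np.percentile(W[k,0],1).round(3),"maxz",W[k,2].max().round(3),k.sum())
s=read_state();inc([*S(48.5,-75,0)[:2],.21],down(np.pi/2+ST[2]),s)
E
```

```text
-0.25 minx 0.793 maxz 0.406 1364
-0.2 minx 0.793 maxz 0.404 1369
-0.15 minx 0.794 maxz 0.356 1270
-0.1 minx 0.794 maxz 0.356 1245
-0.05 minx 0.794 maxz 0.356 1220
-0.0 minx 0.727 maxz 0.355 2604
0.05 minx 0.72 maxz 0.356 3070
0.1 minx 0.722 maxz 0.355 3054
0.15 minx 0.72 maxz 0.356 3054
0.2 minx 0.713 maxz 0.356 3101
0.25 minx 0.715 maxz 0.356 3092
d [0.0597 0.0528 0.1533] w [-0.0001 -0.0015 -0.0007]
```

{"api": "drive_tool", "payload": {
  "increments": [
    {"wx": 0,"wy": 0,"wz": 0,"dx": 0.02,"dy": 0.02,"dz": 0.06,"fingers": 0.6},
    {"wx": 0,"wy": 0,"wz": 0,"dx": 0.04,"dy": 0.04,"dz": 0.12,"fingers": 0.6},
    {"wx": 0,"wy": 0,"wz": 0,"dx": 0.06,"dy": 0.053,"dz": 0.153,"fingers": 0.6},
    {"wx": 0,"wy": 0,"wz": 0,"dx": 0.06,"dy": 0.053,"dz": 0.153,"fingers": 0.6},
    {"wx": 0,"wy": 0,"wz": 0,"dx": 0.06,"dy": 0.053,"dz": 0.153,"fingers": 0.6},
    {"wx": 0,"wy": 0,"wz": 0,"dx": 0.06,"dy": 0.053,"dz": 0.153,"fingers": 0.6}
  ]
}}

```text
t: 9.43
tcp_pos: [0.6066, -0.0516, 0.211]
eef_rot: [2.805, 1.569, 2.766]
contact_force: [-0.6, 0.8, 0.3]
finger_gap: 0.0523
```

```bash
python3 - <<'E'
from h import *
s=read_state();print(s["t"],s["tcp_pos"],s["contact_force"],s["finger_gap"])
b=S(48.5,-75,141.4);print(b)
inc([b[0],b[1],.1304],down(np.pi/2+ST[2]),s)
E
```

```text
9.4333 [ 0.60659819 -0.05160117  0.21098564] [-0.57796285  0.76064398  0.34787591] 0.05227990078319281
[ 0.60653886 -0.05123399  0.1414    ]
d [1.612e-01 6.000e-04 1.000e-04] w [-0.0002 -0.0009 -0.0003]
```

{"api": "drive_tool", "payload": {
  "increments": [
    {"wx": 0,"wy": 0,"wz": 0,"dx": 0.05,"dy": 0,"dz": 0,"fingers": 0.6},
    {"wx": 0,"wy": 0,"wz": 0,"dx": 0.1,"dy": 0,"dz": 0,"fingers": 0.6},
    {"wx": 0,"wy": 0,"wz": 0,"dx": 0.14,"dy": 0,"dz": 0,"fingers": 0.6},
    {"wx": 0,"wy": 0,"wz": 0,"dx": 0.161,"dy": 0,"dz": 0,"fingers": 0.6},
    {"wx": 0,"wy": 0,"wz": 0,"dx": 0.161,"dy": 0,"dz": 0,"fingers": 0.6},
    {"wx": 0,"wy": 0,"wz": 0,"dx": 0.161,"dy": 0,"dz": 0,"fingers": 0.5},
    {"wx": 0,"wy": 0,"wz": 0,"dx": 0.161,"dy": 0,"dz": 0,"fingers": 0.4},
    {"wx": 0,"wy": 0,"wz": 0,"dx": 0.161,"dy": 0,"dz": 0,"fingers": 0.3},
    {"wx": 0,"wy": 0,"wz": 0,"dx": 0.161,"dy": 0,"dz": 0,"fingers": 0.2},
    {"wx": 0,"wy": 0,"wz": 0,"dx": 0.161,"dy": 0,"dz": 0,"fingers": 0.2},
    {"wx": 0,"wy": 0,"wz": 0,"dx": 0.161,"dy": 0,"dz": 0,"fingers": 0.2},
    {"wx": 0,"wy": 0,"wz": 0,"dx": 0.161,"dy": 0,"dz": 0,"fingers": 0.2}
  ],
  "force": 30
}}

```text
t: 10.43
tcp_pos: [0.6087, -0.0506, 0.1332]
eef_rot: [0.271, 1.567, 0.232]
contact_force: [0.5, 4.0, 5.6]
finger_gap: 0.026
```

```bash
python3 - <<'E'
from h import *
s=read_state();print(s["t"],s["tcp_pos"],s["contact_force"],s["finger_gap"])
p,d=read_camera("side");cv2.imwrite("pics/s7.png",cv2.resize(p[100:260,210:410,::-1],None,fx=4,fy=4))
s=read_state()
for a in (-.25,-.15,-.05,.05,.15,.25,.35,.45,.48):
    print(round(a+.25,2),end=" ");inc(S(20-115*np.sin(a),-75,30+115*np.cos(a)-11),down(np.pi/2+ST[2]),s)
E
```

```text
10.4333 [ 0.60871921 -0.05058103  0.13316663] [0.46635364 4.04657096 5.64312747] 0.025968277483984333
0.0 d [ 0.0055 -0.0015 -0.0045] w [ 0.0002  0.0024 -0.0006]
0.1 d [ 0.0009 -0.0015 -0.027 ] w [ 0.0002  0.0024 -0.0006]
0.2 d [-0.0015 -0.0015 -0.0499] w [ 0.0002  0.0024 -0.0006]
0.3 d [-0.0016 -0.0015 -0.0729] w [ 0.0002  0.0024 -0.0006]
0.4 d [ 0.0006 -0.0014 -0.0957] w [ 0.0002  0.0024 -0.0006]
0.5 d [ 0.0051 -0.0014 -0.1183] w [ 0.0002  0.0024 -0.0006]
0.6 d [ 0.0118 -0.0014 -0.1403] w [ 0.0002  0.0024 -0.0006]
0.7 d [ 0.0207 -0.0014 -0.1615] w [ 0.0002  0.0024 -0.0006]
0.73 d [ 0.0237 -0.0014 -0.1677] w [ 0.0002  0.0024 -0.0006]
```

View pics/s7.png

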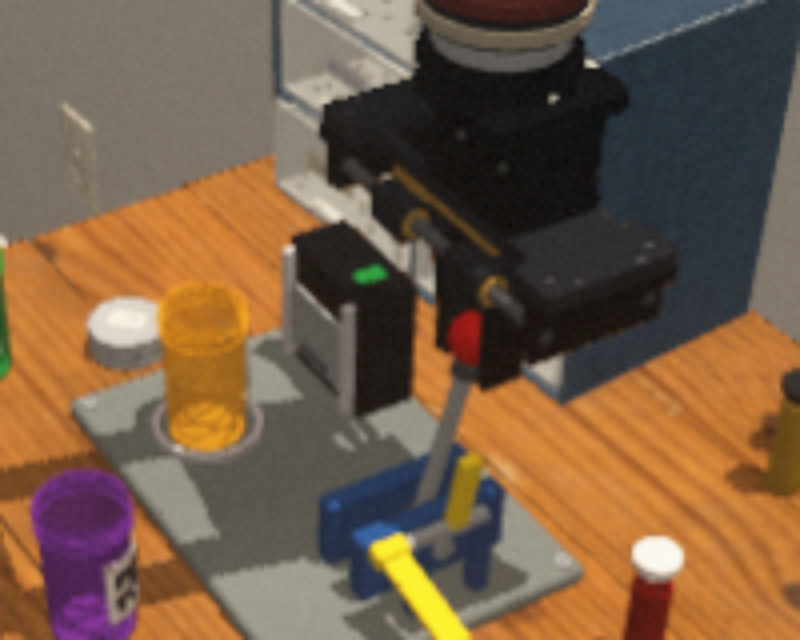

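```bash
python3 - <<'E'
from h import *
s=read_state();R=toolR(s);c=get_calibration("side")
p,d=read_camera("side")
a=cv2.resize(p[150:220,300:370,::-1].copy(),None,fx=8,fy=8,interpolation=cv2.INTER_CUBIC)
def T(l):return s["tcp_pos"]+R@np.array(l)
def pt(X,col):
    u=((proj(c,X)[0]+.5-[300,150])*8).astype(int);cv2.circle(a,tuple(map(int,u)),4,col,-1)
for y in(-.013,-.028):
  for z in(-.0095,.0095): pt(T([.008,y,z]),(0,255,0));pt(T([-.03,y,z]),(255,255,0))
th=np.linspace(0,6.28,40)
b=S(48.5,-75,141.4);e=np.array(c["R"])
P=np.array([b+.014*(np.cos(t)*e[0]+np.sin(t)*e[1]) for t in th])
cv2.polylines(a,[((proj(c,P)+.5-[300,150])*8).astype(int).reshape(-1,1,2)],False,(255,0,0),1)
cv2.imwrite("pics/s8.png",a);print(s["t"],s["tcp_pos"],s["contact_force"],s["finger_gap"])
E
```

```text
10.4833 [ 0.60874983 -0.05058017  0.13319155] [0.0288279  3.48301039 5.83909592] 0.025961127311355164
```

View pics/s8.png

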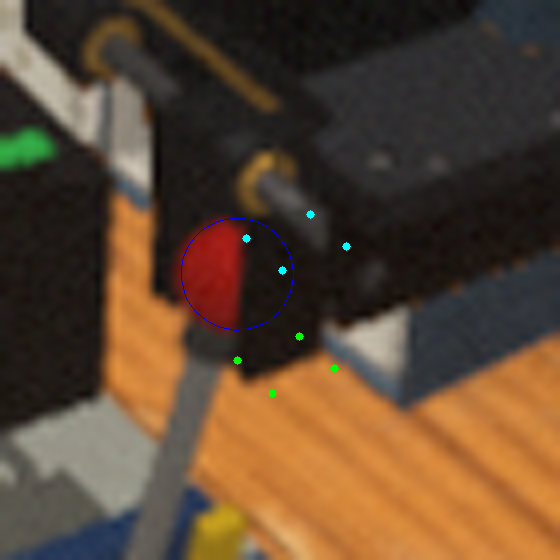

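{"api": "drive_tool", "payload": {
  "increments": [
    {"wx": 0,"wy": 0,"wz": 0,"dx": -0.002,"dy": 0,"dz": -0.01,"fingers": 0.2},
    {"wx": 0,"wy": 0,"wz": 0,"dx": -0.005,"dy": 0,"dz": -0.023,"fingers": 0.2},
    {"wx": 0,"wy": 0,"wz": 0,"dx": -0.007,"dy": 0,"dz": -0.045,"fingers": 0.2},
    {"wx": 0,"wy": 0,"wz": 0,"dx": -0.007,"dy": 0,"dz": -0.068,"fingers": 0.2},
    {"wx": 0,"wy": 0,"wz": 0,"dx": -0.005,"dy": 0,"dz": -0.091,"fingers": 0.2},
    {"wx": 0,"wy": 0,"wz": 0,"dx": 0,"dy": 0,"dz": -0.114,"fingers": 0.2},
    {"wx": 0,"wy": 0,"wz": 0,"dx": 0.006,"dy": 0,"dz": -0.136,"fingers": 0.2},
    {"wx": 0,"wy": 0,"wz": 0,"dx": 0.012,"dy": 0,"dz": -0.15,"fingers": 0.2},
    {"wx": 0,"wy": 0,"wz": 0,"dx": 0.015,"dy": 0,"dz": -0.158,"fingers": 0.2},
    {"wx": 0,"wy": 0,"wz": 0,"dx": 0.018,"dy": 0,"dz": -0.164,"fingers": 0.2},
    {"wx": 0,"wy": 0,"wz": 0,"dx": 0.018,"dy": 0,"dz": -0.164,"fingers": 0.2},
    {"wx": 0,"wy": 0,"wz": 0,"dx": 0.018,"dy": 0,"dz": -0.164,"fingers": 0.2}
  ],
  "force": 30
}}

```text
t: 11.53
tcp_pos: [0.5282, -0.0474, 0.1251]
eef_rot: [0.13, 1.563, 0.091]
contact_force: [2.8, 4.5, 9.5]
finger_gap: 0.0259
```

```bash
python3 - <<'E'
from h import *
s=read_state();R=toolR(s);print(s["t"],s["tcp_pos"],s["contact_force"],s["finger_gap"])
g=s["tcp_pos"]-R@[.011,0,0];l=pose(ST);print("grasp in station",l[:3,:3].T@(g-l[:3,3]))
q=l[:3,:3].T@(g-l[:3,3]);print("q est",.25+np.arctan2(.02-q[0],q[2]-.03))
for n in("side","top"):
    p,d=read_camera(n);cv2.imwrite(f"pics/{n}9.png",p[:,:,::-1])
    if n=="side":cv2.imwrite("pics/s9.png",cv2.resize(p[100:260,210:410,::-1],None,fx=4,fy=4))
    c=get_calibration(n)
    for a in(.35,.45):print(n,a+.25,proj(c,S(20-115*np.sin(a),-75,30+115*np.cos(a))))
E
```

```text
11.5333 [ 0.52821216 -0.04742683  0.1251248 ] [2.79707946 4.45520659 9.54147024] 0.025914013475066194
grasp in station [-0.02999788 -0.07426049  0.13612449]
q est 0.6902817513345928
side 0.6 [[300.31526384 195.87282063]]
side 0.7 [[295.6435644  199.40710268]]
top 0.6 [[271.38002243 205.82121016]]
top 0.7 [[271.00558994 211.39165869]]
```

View pics/s9.png

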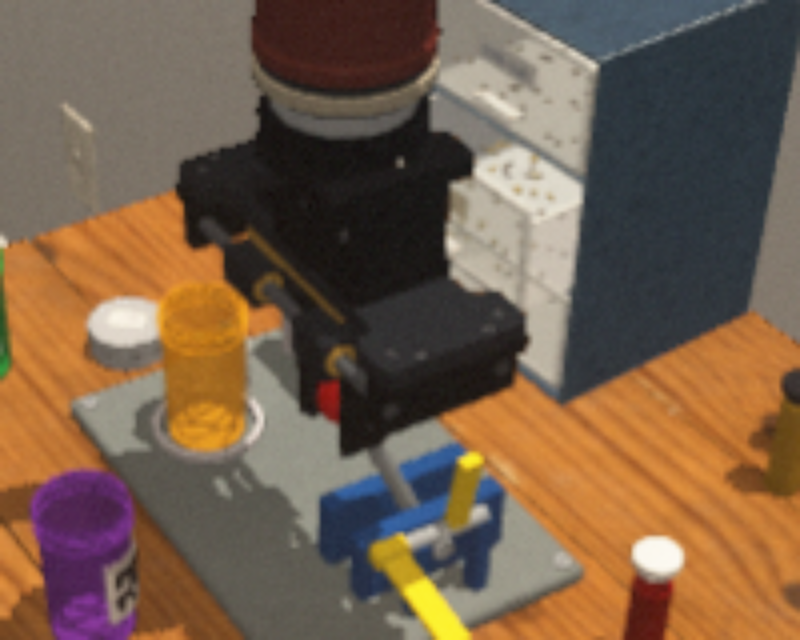

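{"api": "drive_tool", "payload": {
  "increments": [
    {"wx": 0,"wy": 0,"wz": 0,"dx": 0.001,"dy": 0,"dz": -0.003,"fingers": 0.2},
    {"wx": 0,"wy": 0,"wz": 0,"dx": 0.002,"dy": 0,"dz": -0.006,"fingers": 0.2},
    {"wx": 0,"wy": 0,"wz": 0,"dx": 0.002,"dy": 0,"dz": -0.006,"fingers": 0.2},
    {"wx": 0,"wy": 0,"wz": 0,"dx": 0.002,"dy": 0,"dz": -0.006,"fingers": 0.2},
    {"wx": 0,"wy": 0,"wz": 0,"dx": 0.002,"dy": 0,"dz": -0.006,"fingers": 0.2},
    {"wx": 0,"wy": 0,"wz": 0,"dx": 0.002,"dy": 0,"dz": -0.006,"fingers": 0.2},
    {"wx": 0,"wy": 0,"wz": 0,"dx": 0.002,"dy": 0,"dz": -0.006,"fingers": 0.2},
    {"wx": 0,"wy": 0,"wz": 0,"dx": 0.002,"dy": 0,"dz": -0.006,"fingers": 0.2}
  ]
}}

```text
t: 12.3
tcp_pos: [0.5255, -0.0473, 0.1239]
eef_rot: [0.132, 1.563, 0.093]
contact_force: [3.8, 5.2, 7.0]
finger_gap: 0.0263
```

```bash
python3 - <<'E'
from lab import *
s=read_state();R=toolR(s);print(s["t"],s["tcp_pos"],s["contact_force"],s["finger_gap"],s["joint_vel"].round(3))
g=s["tcp_pos"]-R@[.011,0,0];l=pose(ST);q=l[:3,:3].T@(g-l[:3,3]);print("q est",.25+np.arctan2(.02-q[0],q[2]-.03))
p,d=read_camera("side");cv2.imwrite("pics/s10.png",p[:,:,::-1])
a=cv2.resize(p[165:235,240:340,::-1],None,fx=8,fy=8,interpolation=cv2.INTER_CUBIC);cv2.imwrite("pics/s10c.png",a)
p,d=read_camera("top");cv2.imwrite("pics/t10c.png",cv2.resize(p[145:260,140:340,::-1],None,fx=4,fy=4,interpolation=cv2.INTER_CUBIC))
E
```

```text
12.3 [ 0.52547403 -0.04732515  0.12390134] [3.75714191 5.17366028 7.0126775 ] 0.02634775714288692 [-0.001 -0.001  0.001  0.001  0.001 -0.001]
q est 0.7158569087429206
```

View pics/s10c.png

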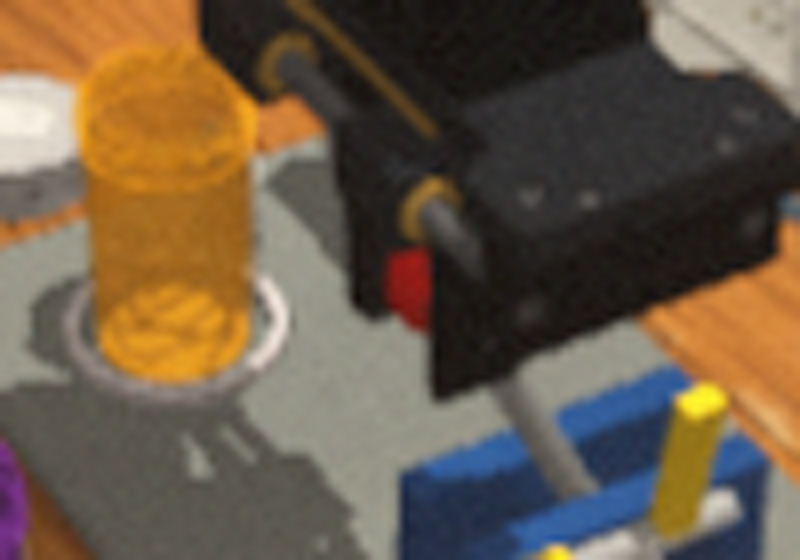

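View pics/t10c.png

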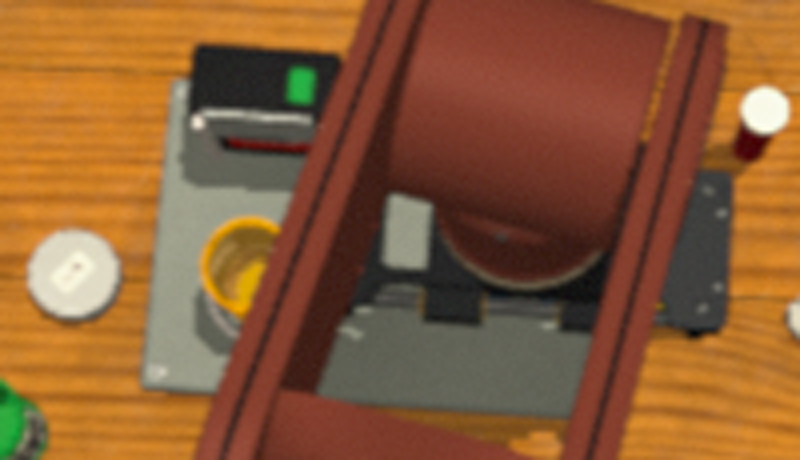

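```bash
python3 - <<'E'
from workcell import *
s=read_state();print(s["t"],s["contact_force"],s["finger_gap"])
print(hand_in())
E
```

```text
12.4 [3.69203667 5.45900924 5.50145482] 0.026500802227033802
the job is handed in; nothing more can be done
None
```

I turned the vial to the reader, flipped the catch over, and pulled the red-ball lever to its stop. I then handed in at 12.4 s while holding it there. `hand_in()` gives no verdict, so the result rests on my own checks.

- **Vial:** I turned it about 48° counter-clockwise in its nest, and the jaws measured 47.6°. Afterwards the side camera showed only a thin sliver of the label at the vial's edge, which fits it facing the reader within roughly 10°. I never saw the label head-on. The vial still stands upright inside the ring.
- **Catch:** its tab lies level on the outside and its bar stands up. I commanded about 1.6 rad. The camera confirms it is over, but I have no joint reading.
- **Lever:** my estimate from the gripper pose is about 0.70 rad, with the arm still. The top camera shows the shutter raised and the reader's red window exposed. The last force reading was about 3.7 N along x (7–8 N in total).
- **Disagreement:** the gripper closed to 26 mm on a 28 mm ball, and the tool sat about 3 mm higher than commanded. That means the grip is slightly off-centre or the pads are soft. The grip did not slip during the pull or the hold.
- **Bystanders:** the tin and bead tube look unmoved in the last pictures. The nippers also looked undisturbed, but I did not inspect them closely at the end. I saw no unexpected contact force along the way.

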